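Snap the food box lid shut all round

ROBOT

A 7-joint arm with a two-finger parallel gripper is mounted at the origin on the work surface. World frame = base frame: x ahead of the robot, y to its left, z up, the work surface at z = 0. Lengths are in mm, angles in rad, forces in N, time in s.
With the tool pointing down it reaches from about 400 to 875 mm from the base axis. Payload 4.4 kg.
Tool frame: the origin (TCP) lies midway between the tips of the shut fingers; the grasp point (between the pads) lies 19 mm behind it; z points along the fingers, y is the line along which they close (so a half turn about z gives the same grasp; the last joint's range is limited). The gripper opens to 85 mm and grips with 20 to 120 N. Pads are 22 mm wide; open, the fingers measure 114 mm over their backs; the gripper's body (76 mm by 85 mm) begins 54 mm behind the grasp point. The pads swing forward as they close: fully open they stand 13 mm farther back than shut.
Start: joints at [-1.279, 0.628, 0.038, 1.517, -0.027, 0.996, -0.02], TCP at [227.617, 608.858, 231.313] pointing down, gripper open.
Joint ranges: [-3.06, 3.06], [-0.37, 2.12], [-1.25, 1.32], [0.18, 2.47], [-1.1, 4.24], [0.23, 1.98], [-2.94, 2.94]. Speed limits (rad/s): [2.57, 2.57, 3.14, 3.14, 3.14, 3.14, 3.14].

INTERFACE

Orientations are given as [roll, pitch, yaw] about the fixed x, y, z axes, in that order (R = Rz(yaw) Ry(pitch) Rx(roll)).
In Python, from cell import read_state, get_image, finish_job gives the robot as it stands.
- The arm moves only by the tool send_rows, never from a script. Its argument "series" is a list of rows, each an object of numbers: "ax", "ay", "az": the turn, a rotation vector about the tool's x, y, z in rad; "dx", "dy", "dz": the shift along the tool's x, y, z in cm; "hand": the closure, from 0 (fully open) to 1 (shut). In form: [{"ax": .., "ay": .., "az": .., "dx": .., "dy": .., "dz": .., "hand": ..}, ...]. A call has 1 to 10 rows; each row is the pose to reach, as a shift and turn from the pose commanded when the call began, along the tool's axes at that moment; what a row does not reach only later rows make up. A row lasts 1/10 s, in which the tool goes at most 50 mm and 8.59 degrees, less where a joint would pass 70% of its speed; a pose out of reach is approached as far as the arm can. A call with a gripper value outside its range is refused whole. The fingers move at their own pace and stop on an object; the grip force is fixed at half the most. Time passes only in rows, so rows that repeat a pose let the fingers close. It gives the time, the measured TCP pose, the force, the opening and the grip force at its end, in the units of the state.
- read_state(): the state, without advancing time (a new reading comes with each control period).
- get_image(name): name is "scene" or "top" or "wrist"; returns a dict with "pixels" (420x560x3 uint8, red, green, blue), "mtx" (3x3 intrinsics, pixels), "k1" (the pictures are not rectified: a ray, as slopes to the right and down, at radius r is drawn at 1 + k1 r^2 times it, then the intrinsics apply), "R" (3x3) and "t" (3): a world point X has camera coordinates R X + t. Camera axes: x right, y down, z forward; pixel columns grow to the right and rows downward; lengths in mm; the calibration is good to about 2 mm. A picture is of the moment at which its call begins. There is no depth.
- finish_job(): hands the job in; it is judged then, once.
The state is a dict: "clock": time; "qpos": joint angles; "qd": joint speeds; "tau": joint torques, N m; "eef_pos": TCP position; "tool_rot": TCP orientation; "force": force on the tool from outside, world axes, zero at the start; "torque": the same for the moment, N m; "width": finger opening in mm; "gripper_force": force on a finger pad.
Only numpy, scipy, OpenCV 4.12 (cv2) and the standard library are available. Lean on these libraries where they do the work, as an engineer would, in place of code of your own. Each camera call takes 0.05 s, during which the arm holds its last target. There are 200 camera calls.

TASK

The lid lies on the white food box, but the six sections of its rim are still standing up. Go round the rim and press each section down with the fingertips until it clicks shut, so that all six lie flush, then move clear. Only press: do not lift, tip or shove the box along, and leave the tin, mug and jar standing where they are.

Things in the scene. Friction and masses are not known exactly. Their poses are not given: they have to be found in the camera images.
- food_box: White food box standing loose on the worktop, about 0.9 kg, teal lid on it. Lid 140 mm along box x, 200 along box y. Its fixed dark-teal middle panel (84 x 144 mm) and four corner pads (28 x 28) are level, tops 70 mm above the worktop; between the pads lie six lighter rim sections, two per long side, one per short side. Origin: centre of the underside, z up, x away from the robot within 60 degrees
- lid_centre (a point): Centre of the middle panel's top, 70 mm above the box's underside; axes as the box. The rim sections are 28 mm deep, 4 mm thick, 70 mm long (long sides) or 80 mm (short sides), each hinged along its inner edge at the panel's top edge. Open, a section slopes up outwards at 20 degrees, its outer edge 9 mm above the panel; shut, it is flush with the panel
- front_right_top (a point): Where to press this rim section (long side facing box -x, half at box -y; press point open at box (-61,-36.5,77) mm): on its top face, midway along, 20 mm out from its hinge, 8 mm in from the lid's edge. Moves with the section, 7 mm down as it shuts. y axis along the rim; x axis outwards, level while open
- front_right (a joint): Angle of this rim section: 0 = open (20 degrees up), 0.34 rad = shut flush, hard stop. Sprung with a snap: pushed less than 0.2 rad it springs back open, beyond that it clicks over and stays shut. Pressed straight down at its press point it takes about 5 N at first and less further down, more nearer the hinge. Open at the start.
- front_left_top (a point): Where to press this rim section (long side facing box -x, half at box +y; press point open at box (-61,36.5,77) mm): on its top face, midway along, 20 mm out from its hinge, 8 mm in from the lid's edge. Moves with the section, 7 mm down as it shuts. y axis along the rim; x axis outwards, level while open
- front_left (a joint): Angle of this rim section: 0 = open (20 degrees up), 0.34 rad = shut flush, hard stop. Sprung with a snap: pushed less than 0.2 rad it springs back open, beyond that it clicks over and stays shut. Pressed straight down at its press point it takes about 5 N at first and less further down, more nearer the hinge. Open at the start.
- left_end_top (a point): Where to press this rim section (short side facing box +y; press point open at box (0,91,77) mm): on its top face, midway along, 20 mm out from its hinge, 8 mm in from the lid's edge. Moves with the section, 7 mm down as it shuts. y axis along the rim; x axis outwards, level while open
- left_end (a joint): Angle of this rim section: 0 = open (20 degrees up), 0.34 rad = shut flush, hard stop. Sprung with a snap: pushed less than 0.2 rad it springs back open, beyond that it clicks over and stays shut. Pressed straight down at its press point it takes about 5 N at first and less further down, more nearer the hinge. Open at the start.
- back_left_top (a point): Where to press this rim section (long side facing box +x, half at box +y; press point open at box (61,36.5,77) mm): on its top face, midway along, 20 mm out from its hinge, 8 mm in from the lid's edge. Moves with the section, 7 mm down as it shuts. y axis along the rim; x axis outwards, level while open
- back_left (a joint): Angle of this rim section: 0 = open (20 degrees up), 0.34 rad = shut flush, hard stop. Sprung with a snap: pushed less than 0.2 rad it springs back open, beyond that it clicks over and stays shut. Pressed straight down at its press point it takes about 5 N at first and less further down, more nearer the hinge. Open at the start.
- back_right_top (a point): Where to press this rim section (long side facing box +x, half at box -y; press point open at box (61,-36.5,77) mm): on its top face, midway along, 20 mm out from its hinge, 8 mm in from the lid's edge. Moves with the section, 7 mm down as it shuts. y axis along the rim; x axis outwards, level while open
- back_right (a joint): Angle of this rim section: 0 = open (20 degrees up), 0.34 rad = shut flush, hard stop. Sprung with a snap: pushed less than 0.2 rad it springs back open, beyond that it clicks over and stays shut. Pressed straight down at its press point it takes about 5 N at first and less further down, more nearer the hinge. Open at the start.
- right_end_top (a point): Where to press this rim section (short side facing box -y; press point open at box (0,-91,77) mm): on its top face, midway along, 20 mm out from its hinge, 8 mm in from the lid's edge. Moves with the section, 7 mm down as it shuts. y axis along the rim; x axis outwards, level while open
- right_end (a joint): Angle of this rim section: 0 = open (20 degrees up), 0.34 rad = shut flush, hard stop. Sprung with a snap: pushed less than 0.2 rad it springs back open, beyond that it clicks over and stays shut. Pressed straight down at its press point it takes about 5 N at first and less further down, more nearer the hinge. Open at the start.
- tea_tin: Square black tin with a wooden lid, 72 x 72 x 104 mm tall, loose bystander; origin at the centre of its underside
- mug: White mug, 76 mm across, 85 mm tall, with a handle, loose bystander; origin at the centre of its underside
- spice_jar: Small amber jar with a black cap, 42 mm across, 78 mm tall, loose bystander; origin at the centre of its underside
There are look-alikes about, which are no part of the job. Of the things that look like the food_box, take the one that is farthest to the robot's right at the start.

How it is judged (in metres and radians):
At the end, for the whole second after the job is handed in: All six rim sections are shut (each joint above 0.30 of 0.34 rad); the box stands flat on the worktop, still, within 40 mm of where it was; tin, mug and jar stand upright within 30 mm of where they were (value of joint each of front_right, front_left, left_end, back_left, back_right, right_end above 0.3 rad and height (world z) of food_box below 0.006 m and angle between food_box's own z axis and vertical below 0.06 rad and distance of food_box from where it was at the start of the episode below 0.04 m and linear speed of food_box below 0.02 m/s and distance of each of tea_tin, mug, spice_jar from where it was at the start of the episode below 0.03 m and angle between each of tea_tin, mug, spice_jar's own z axis and vertical below 0.15 rad); the robot touches nothing.
It fails at once if the box is lifted or tipped (height (world z) of food_box above 0.012 m or angle between food_box's own z axis and vertical above 0.15 rad).
It fails at once if the box is shoved more than 40 mm (distance of food_box from where it was at the start of the episode above 0.04 m).
It fails at once if the tin, mug or jar is lifted, knocked over or moved more than 30 mm (distance of any of tea_tin, mug, spice_jar from where it was at the start of the episode above 0.03 m or angle between any of tea_tin, mug, spice_jar's own z axis and vertical above 0.3 rad).
It also fails if it takes over 51 s, if anything falls off the work surface, if the arm or the gripper's body presses on something with over 40 N, if the wrist force passes 120 N, or if a joint passes its speed limit or range.

## Working session

There is one attempt and no reset: what is moved stays moved. The work goes in short steps, Python scripts to look and compute and a tool call to move; the robot and the scene stay as the last step left them, time stands still between calls to the robot, and variables do not carry over. Pictures are saved under pics/ and viewed, at most 10 in all, crops included, and the job is handed in when it is done.

Besides the shell and the picture viewer there is one more tool, called after "Emit:" by a JSON object that holds its "method" and its "body". send_rows: Moves the arm, as the interface text tells. Its arguments: {"type":"object","properties":{"series":{"type":"array","items":{"type":"object","properties":{"ax":{"type":"number"},"ay":{"type":"number"},"az":{"type":"number"},"dx":{"type":"number"},"dy":{"type":"number"},"dz":{"type":"number"},"hand":{"type":"number"}}}}},"required":["series"]}

```bash
mkdir -p pics; ls; python3 - <<'E'
from cell import *
import cv2,numpy as np
print(read_state())
for n in("top","scene"):
    d=get_image(n); cv2.imwrite(f"pics/{n}0.png",d["pixels"][:,:,::-1]); print(n,d["mtx"],d["k1"],d["R"],d["t"])
E
```

```text
pics
{'clock': 0.0, 'qpos': array([-1.2788161 ,  0.62934815,  0.0384434 ,  1.51837   , -0.0270066 ,
        0.99627848, -0.02000457]), 'qd': array([ 0.00095801, -0.00105439, -0.00088976,  0.0003594 , -0.00013865,
       -0.0011309 , -0.00074479]), 'tau': array([ 6.48657096e-04, -5.63399649e+01,  1.22680161e+00, -1.93431598e+01,
        1.10458047e-02,  1.06858570e-02, -2.42192391e-05]), 'eef_pos': array([227.38211384, 608.2697108 , 230.38715339]), 'tool_rot': array([-3.13970679e+00,  2.02862840e-05,  2.78380307e+00]), 'force': array([0.27042639, 0.51127472, 0.62374691]), 'torque': array([-0.00195363,  0.02865304, -0.04249347]), 'gripper_force': 0.0, 'width': 85.3994216638871}
top [[521.04178914   0.         268.32680244]
 [  0.         521.04178914 212.02552581]
 [  0.           0.           1.        ]] -0.15993770216522712 [[ 0.00341112 -0.9999929  -0.00160405]
 [-0.99265542 -0.00319211 -0.12093396]
 [ 0.12092798  0.00200479 -0.99265926]] [ 105.28002922  498.33509256 1315.71808561]
scene [[464.30038151   0.         285.33661799]
 [  0.         464.30038151 212.12373596]
 [  0.           0.           1.        ]] -0.15017753750124047 [[ 0.77103711  0.6366909   0.01124593]
 [ 0.48317046 -0.57343685 -0.66160146]
 [-0.4147868   0.51555298 -0.74977132]] [-462.53144208 -109.27386352 1385.25903884]
```

View pics/top0.png

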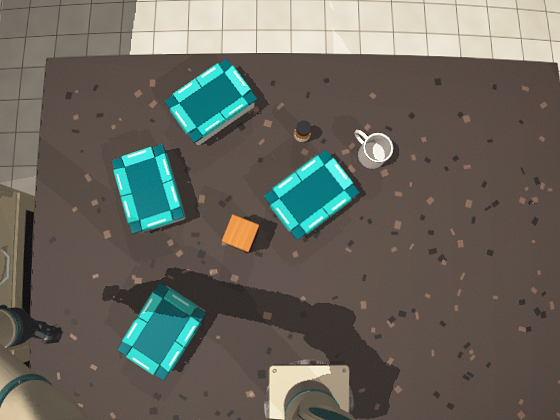

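View pics/scene0.png

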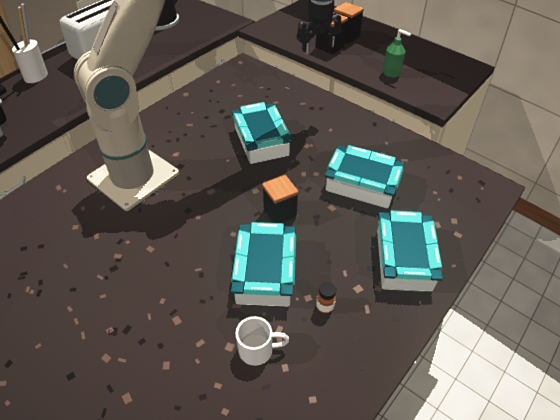

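The top view shows four teal-lidded boxes. The one farthest to the robot's right has its panel at about (312,195), with its long side running up and to the right. The jar is at (303,131), the mug at (375,150) and the tin at (240,232).

```bash
cat > h.py <<'E'
import cv2,numpy as np
from cell import *
def cast(d,uv,z):
    p=cv2.undistortPoints(np.float64(uv).reshape(-1,1,2),d["mtx"],np.array([d["k1"],0,0,0.]))[:,0]
    r=np.c_[p,np.ones(len(p))]@d["R"]; c=-d["R"].T@d["t"]
    return c+r*((z-c[2])/r[:,2])[:,None]
def proj(d,X):
    return cv2.projectPoints(np.float64(X).reshape(-1,1,3),cv2.Rodrigues(d["R"])[0],np.float64(d["t"]),d["mtx"],np.array([d["k1"],0,0,0.]))[0][:,0]
def panel(d,seed,vmin,vmax,er=3):
    hsv=cv2.cvtColor(d["pixels"],cv2.COLOR_RGB2HSV)
    m=cv2.inRange(hsv,(80,120,vmin),(100,255,vmax))
    n,l,s,c=cv2.connectedComponentsWithStats(cv2.morphologyEx(m,cv2.MORPH_OPEN,np.ones((er,er),np.uint8)),connectivity=4)
    k=l[seed[1],seed[0]]; return (l==k).astype(np.uint8),s[k]
def rect(d,m,z):
    ct=max(cv2.findContours(m,0,cv2.CHAIN_APPROX_NONE)[0],key=cv2.contourArea)
    P=cast(d,ct[:,0],z)[:,:2]; return cv2.minAreaRect(P.astype(np.float32)),P
E
python3 - <<'E'
from h import *
d=get_image("top"); hsv=cv2.cvtColor(d["pixels"],cv2.COLOR_RGB2HSV)
print(hsv[195,312],hsv[160,323],hsv[175,300])
for a,b in((60,150),(60,255)):
    m,s=panel(d,(312,195),a,b); print(s,rect(d,m,70)[0])
s=get_image("scene")
for n,uv,z in(("tin",(240,232),104),("mug",(378,147),85),("jar",(303,127),78)): print(n,cast(d,[uv],z))
for n,uv,z in(("tin",(281,188),104),("mug",(254,326),85),("jar",(327,290),78)): print(n,cast(s,[uv],z))
E
```

```text
[ 92 235 126] [ 92 234 123] [ 88 189 236]
[ 280  166   62   57 1818] ((539.2921142578125, -1.6456985473632812), (84.42901611328125, 142.24948120117188), 37.2234001159668)
[ 265  151   94   88 4114] ((539.2755126953125, -1.8224868774414062), (145.96920776367188, 205.58450317382812), 37.093406677246094)
tin [[439.860056   175.49201277 104.        ]]
mug [[ 658.62000269 -171.20723707   85.        ]]
jar [[711.26613333  19.00739583  78.        ]]
tin [[441.89453799 171.6925372  104.        ]]
mug [[ 646.96408953 -162.31752713   85.        ]]
jar [[710.11105355  12.31844486  78.        ]]
```

Emit:
{"method": "send_rows", "body": {"series": [{"dx": -5, "dy": -4.6, "hand": 1, "az": 0.06}, {"dx": -9, "dy": -8.3, "hand": 1, "az": 0.12}, {"dx": -13, "dy": -12, "hand": 1, "az": 0.18}, {"dx": -16, "dy": -14.7, "hand": 1, "az": 0.24}, {"dx": -19, "dy": -17.4, "hand": 1, "az": 0.3}, {"dx": -22, "dy": -20.1, "hand": 1, "az": 0.36}, {"dx": -25, "dy": -22.9, "hand": 1, "az": 0.42}, {"dx": -28, "dy": -25.6, "hand": 1, "az": 0.48}, {"dx": -31, "dy": -28.4, "hand": 1, "az": 0.52}, {"dx": -34, "dy": -31.1, "hand": 1, "az": 0.564}]}}

```text
invalid input at $.series[0]: expected keys ax, ay, az, dx, dy, dz, hand
```

Emit:
{"method": "send_rows", "body": {"series": [{"ax": 0, "ay": 0, "dz": 0, "dx": -5, "dy": -4.6, "hand": 1, "az": 0.06}, {"ax": 0, "ay": 0, "dz": 0, "dx": -9, "dy": -8.3, "hand": 1, "az": 0.12}, {"ax": 0, "ay": 0, "dz": 0, "dx": -13, "dy": -12, "hand": 1, "az": 0.18}, {"ax": 0, "ay": 0, "dz": 0, "dx": -16, "dy": -14.7, "hand": 1, "az": 0.24}, {"ax": 0, "ay": 0, "dz": 0, "dx": -19, "dy": -17.4, "hand": 1, "az": 0.3}, {"ax": 0, "ay": 0, "dz": 0, "dx": -22, "dy": -20.1, "hand": 1, "az": 0.36}, {"ax": 0, "ay": 0, "dz": 0, "dx": -25, "dy": -22.9, "hand": 1, "az": 0.42}, {"ax": 0, "ay": 0, "dz": 0, "dx": -28, "dy": -25.6, "hand": 1, "az": 0.48}, {"ax": 0, "ay": 0, "dz": 0, "dx": -31, "dy": -28.4, "hand": 1, "az": 0.52}, {"ax": 0, "ay": 0, "dz": 0, "dx": -34, "dy": -31.1, "hand": 1, "az": 0.564}]}}

```text
clock: 1.2
eef_pos: [437.6, 196.9, 231.4]
tool_rot: [3.141, -0.0, 2.218]
force: [1.3, 0.1, -0.5]
width: -0.2
gripper_force: 0.0
```

Emit:
{"method": "send_rows", "body": {"series": [{"ax": 0, "ay": 0, "az": 0, "dx": -4, "dy": -0.7, "dz": 0, "hand": 1}, {"ax": 0, "ay": 0, "az": 0, "dx": -8, "dy": -1.5, "dz": 0, "hand": 1}, {"ax": 0, "ay": 0, "az": 0, "dx": -12, "dy": -2.2, "dz": 0, "hand": 1}, {"ax": 0, "ay": 0, "az": 0, "dx": -16, "dy": -2.9, "dz": 0, "hand": 1}, {"ax": 0, "ay": 0, "az": 0, "dx": -20, "dy": -3.6, "dz": 0, "hand": 1}, {"ax": 0, "ay": 0, "az": 0, "dx": -22.1, "dy": -4, "dz": 0, "hand": 1}, {"ax": 0, "ay": 0, "az": 0, "dx": -22.1, "dy": -4, "dz": 0, "hand": 1}, {"ax": 0, "ay": 0, "az": 0, "dx": -22.1, "dy": -4, "dz": 0, "hand": 1}]}}

```text
clock: 2.0
eef_pos: [538.5, -1.6, 231.0]
tool_rot: [-3.141, -0.001, 2.219]
force: [0.7, 0.6, 0.3]
width: 0.3
gripper_force: 0.0
```

```bash
python3 - <<'E'
from h import *
s=read_state(); print(s["eef_pos"],s["tool_rot"],s["force"])
d=get_image("wrist"); cv2.imwrite("pics/w1.png",d["pixels"][:,:,::-1])
uv=proj(d,[539.3,-1.7,70])[0]; print(uv)
hsv=cv2.cvtColor(d["pixels"],cv2.COLOR_RGB2HSV); print(hsv[int(uv[1]),int(uv[0])])
for a,b in((50,150),(50,170)):
    m,st=panel(d,(int(uv[0]),int(uv[1])),a,b,5); print(st,rect(d,m,70)[0])
E
```

```text
[538.47277664  -1.59463998 231.01433304] [-3.14117735e+00 -1.03251911e-03  2.21899561e+00] [0.70456171 0.58865392 0.31482388]
[283.38639067 191.39729809]
[ 92 197 132]
[  209   108   124   186 15851] ((536.1407470703125, -22.944229125976562), (110.03216552734375, 169.0577392578125), 37.042484283447266)
[  195    71   175   223 18684] ((538.7142944335938, -3.2466888427734375), (137.97503662109375, 197.3294677734375), 37.07329177856445)
```

Emit:
{"method": "send_rows", "body": {"series": [{"ax": 0, "ay": 0, "az": 0, "dx": 2, "dy": -3.5, "dz": 2, "hand": 1}, {"ax": 0, "ay": 0, "az": 0, "dx": 3.65, "dy": -6.1, "dz": 5, "hand": 1}, {"ax": 0, "ay": 0, "az": 0, "dx": 3.65, "dy": -6.1, "dz": 9, "hand": 1}, {"ax": 0, "ay": 0, "az": 0, "dx": 3.65, "dy": -6.1, "dz": 13, "hand": 1}, {"ax": 0, "ay": 0, "az": 0, "dx": 3.65, "dy": -6.1, "dz": 14.4, "hand": 1}, {"ax": 0, "ay": 0, "az": 0, "dx": 3.65, "dy": -6.1, "dz": 14.8, "hand": 1}, {"ax": 0, "ay": 0, "az": 0, "dx": 3.65, "dy": -6.1, "dz": 15.2, "hand": 1}, {"ax": 0, "ay": 0, "az": 0, "dx": 3.65, "dy": -6.1, "dz": 15.6, "hand": 1}, {"ax": 0, "ay": 0, "az": 0, "dx": 3.65, "dy": -6.1, "dz": 15.9, "hand": 1}, {"ax": 0, "ay": 0, "az": 0, "dx": 3.65, "dy": -6.1, "dz": 16.0, "hand": 1}]}}

```text
clock: 3.05
eef_pos: [468.7, -9.4, 71.7]
tool_rot: [3.14, 0.001, 2.22]
force: [-0.0, 1.2, -0.1]
width: 0.0
gripper_force: 0.0
```

Emit:
{"method": "send_rows", "body": {"series": [{"ax": 0, "ay": 0, "az": 0, "dx": 0, "dy": 0, "dz": 0.1, "hand": 1}, {"ax": 0, "ay": 0, "az": 0, "dx": 0, "dy": 0, "dz": 0.2, "hand": 1}, {"ax": 0, "ay": 0, "az": 0, "dx": 0, "dy": 0, "dz": 0.3, "hand": 1}, {"ax": 0, "ay": 0, "az": 0, "dx": 0, "dy": 0, "dz": 0.3, "hand": 1}]}}

```text
clock: 3.45
eef_pos: [468.7, -9.5, 69.8]
tool_rot: [3.14, 0.001, 2.22]
force: [-2.5, -0.5, 18.1]
width: -0.2
gripper_force: 8.8
```

Emit:
{"method": "send_rows", "body": {"series": [{"ax": 0, "ay": 0, "az": 0, "dx": 0, "dy": 0, "dz": -1.5, "hand": 1}, {"ax": 0, "ay": 0, "az": 0, "dx": 0, "dy": 0, "dz": -2.7, "hand": 1}, {"ax": 0, "ay": 0, "az": 0, "dx": 2.8, "dy": 3.1, "dz": -2.7, "hand": 1}, {"ax": 0, "ay": 0, "az": 0, "dx": 5.45, "dy": 6.1, "dz": -2.7, "hand": 1}, {"ax": 0, "ay": 0, "az": 0, "dx": 5.45, "dy": 6.1, "dz": -2.0, "hand": 1}, {"ax": 0, "ay": 0, "az": 0, "dx": 5.45, "dy": 6.1, "dz": -1.4, "hand": 1}, {"ax": 0, "ay": 0, "az": 0, "dx": 5.45, "dy": 6.1, "dz": -0.9, "hand": 1}, {"ax": 0, "ay": 0, "az": 0, "dx": 5.45, "dy": 6.1, "dz": -0.5, "hand": 1}, {"ax": 0, "ay": 0, "az": 0, "dx": 5.45, "dy": 6.1, "dz": -0.2, "hand": 1}, {"ax": 0, "ay": 0, "az": 0, "dx": 5.45, "dy": 6.1, "dz": 0, "hand": 1}]}}

```text
clock: 4.45
eef_pos: [483.7, 69.4, 69.5]
tool_rot: [-3.141, -0.0, 2.218]
force: [-6.7, -1.1, 37.9]
width: -0.3
gripper_force: 18.9
```

Emit:
{"method": "send_rows", "body": {"series": [{"ax": 0, "ay": 0, "az": 0, "dx": 0, "dy": 0, "dz": 0, "hand": 1}, {"ax": 0, "ay": 0, "az": 0, "dx": 0, "dy": 0, "dz": 0, "hand": 1}]}}

```text
clock: 4.65
eef_pos: [483.7, 69.3, 69.8]
tool_rot: [3.141, 0.0, 2.218]
force: [-3.6, -1.4, 20.5]
width: -0.2
gripper_force: 9.9
```

Emit:
{"method": "send_rows", "body": {"series": [{"ax": 0, "ay": 0, "az": 0, "dx": 0, "dy": 0, "dz": -1.5, "hand": 1}, {"ax": 0, "ay": 0, "az": 0, "dx": 0, "dy": 0, "dz": -2.7, "hand": 1}, {"ax": 0, "ay": 0, "az": 0, "dx": -2.8, "dy": 3.1, "dz": -2.7, "hand": 1}, {"ax": 0, "ay": 0, "az": 0, "dx": -5.45, "dy": 6.1, "dz": -2.7, "hand": 1}, {"ax": 0, "ay": 0, "az": 0, "dx": -5.45, "dy": 6.1, "dz": -2.0, "hand": 1}, {"ax": 0, "ay": 0, "az": 0, "dx": -5.45, "dy": 6.1, "dz": -1.4, "hand": 1}, {"ax": 0, "ay": 0, "az": 0, "dx": -5.45, "dy": 6.1, "dz": -0.9, "hand": 1}, {"ax": 0, "ay": 0, "az": 0, "dx": -5.45, "dy": 6.1, "dz": -0.5, "hand": 1}, {"ax": 0, "ay": 0, "az": 0, "dx": -5.45, "dy": 6.1, "dz": -0.3, "hand": 1}, {"ax": 0, "ay": 0, "az": 0, "dx": -5.45, "dy": 6.1, "dz": -0.15, "hand": 1}]}}

```text
clock: 5.65
eef_pos: [564.1, 64.2, 69.9]
tool_rot: [-3.14, -0.001, 2.22]
force: [-3.5, 0.3, 15.0]
width: 0.0
gripper_force: 7.8
```

Emit:
{"method": "send_rows", "body": {"series": [{"ax": 0, "ay": 0, "az": 0, "dx": 0, "dy": 0, "dz": 0.1, "hand": 1}, {"ax": 0, "ay": 0, "az": 0, "dx": 0, "dy": 0, "dz": 0.15, "hand": 1}, {"ax": 0, "ay": 0, "az": 0, "dx": 0, "dy": 0, "dz": 0.15, "hand": 1}]}}

```text
clock: 5.95
eef_pos: [564.1, 64.2, 69.9]
tool_rot: [-3.141, -0.002, 2.22]
force: [-4.7, -0.8, 14.7]
width: -0.0
gripper_force: 7.9
```

Emit:
{"method": "send_rows", "body": {"series": [{"ax": 0, "ay": 0, "az": 0, "dx": 0, "dy": 0, "dz": -1.5, "hand": 1}, {"ax": 0, "ay": 0, "az": 0, "dx": 0, "dy": 0, "dz": -2.7, "hand": 1}, {"ax": 0, "ay": 0, "az": 0, "dx": -3.6, "dy": 0.1, "dz": -2.7, "hand": 1}, {"ax": 0, "ay": 0, "az": 0, "dx": -7.3, "dy": 0.1, "dz": -2.7, "hand": 1}, {"ax": 0, "ay": 0, "az": 0, "dx": -7.3, "dy": 0.1, "dz": -2.0, "hand": 1}, {"ax": 0, "ay": 0, "az": 0, "dx": -7.3, "dy": 0.1, "dz": -1.4, "hand": 1}, {"ax": 0, "ay": 0, "az": 0, "dx": -7.3, "dy": 0.1, "dz": -0.9, "hand": 1}, {"ax": 0, "ay": 0, "az": 0, "dx": -7.3, "dy": 0.1, "dz": -0.5, "hand": 1}, {"ax": 0, "ay": 0, "az": 0, "dx": -7.3, "dy": 0.1, "dz": -0.3, "hand": 1}, {"ax": 0, "ay": 0, "az": 0, "dx": -7.3, "dy": 0.1, "dz": -0.15, "hand": 1}]}}

```text
clock: 6.95
eef_pos: [609.3, 7.8, 69.9]
tool_rot: [-3.141, -0.002, 2.221]
force: [-3.9, 1.4, 14.4]
width: 0.1
gripper_force: 6.8
```

Emit:
{"method": "send_rows", "body": {"series": [{"ax": 0, "ay": 0, "az": 0, "dx": 0, "dy": 0, "dz": 0.1, "hand": 1}, {"ax": 0, "ay": 0, "az": 0, "dx": 0, "dy": 0, "dz": 0.15, "hand": 1}, {"ax": 0, "ay": 0, "az": 0, "dx": 0, "dy": 0, "dz": 0.15, "hand": 1}]}}

```text
clock: 7.25
eef_pos: [609.4, 7.8, 69.9]
tool_rot: [-3.141, -0.002, 2.221]
force: [-5.1, 0.4, 14.4]
width: 0.2
gripper_force: 7.1
```

Emit:
{"method": "send_rows", "body": {"series": [{"ax": 0, "ay": 0, "az": 0, "dx": 0, "dy": 0, "dz": -1.5, "hand": 1}, {"ax": 0, "ay": 0, "az": 0, "dx": 0, "dy": 0, "dz": -2.7, "hand": 1}, {"ax": 0, "ay": 0, "az": 0, "dx": -2.8, "dy": -3.1, "dz": -2.7, "hand": 1}, {"ax": 0, "ay": 0, "az": 0, "dx": -5.55, "dy": -6.1, "dz": -2.7, "hand": 1}, {"ax": 0, "ay": 0, "az": 0, "dx": -5.55, "dy": -6.1, "dz": -2.0, "hand": 1}, {"ax": 0, "ay": 0, "az": 0, "dx": -5.55, "dy": -6.1, "dz": -1.4, "hand": 1}, {"ax": 0, "ay": 0, "az": 0, "dx": -5.55, "dy": -6.1, "dz": -0.9, "hand": 1}, {"ax": 0, "ay": 0, "az": 0, "dx": -5.55, "dy": -6.1, "dz": -0.5, "hand": 1}, {"ax": 0, "ay": 0, "az": 0, "dx": -5.55, "dy": -6.1, "dz": -0.3, "hand": 1}, {"ax": 0, "ay": 0, "az": 0, "dx": -5.55, "dy": -6.1, "dz": -0.15, "hand": 1}]}}

```text
clock: 8.25
eef_pos: [595.2, -73.0, 69.9]
tool_rot: [3.142, -0.001, 2.221]
force: [-3.9, 1.3, 14.8]
width: 0.2
gripper_force: 7.1
```

Emit:
{"method": "send_rows", "body": {"series": [{"ax": 0, "ay": 0, "az": 0, "dx": 0, "dy": 0, "dz": 0.1, "hand": 1}, {"ax": 0, "ay": 0, "az": 0, "dx": 0, "dy": 0, "dz": 0.15, "hand": 1}, {"ax": 0, "ay": 0, "az": 0, "dx": 0, "dy": 0, "dz": 0.15, "hand": 1}]}}

```text
clock: 8.55
eef_pos: [595.2, -73.0, 69.9]
tool_rot: [3.141, -0.001, 2.221]
force: [-3.7, 1.6, 14.1]
width: 0.0
gripper_force: 7.3
```

Last one is front_right, at (-61,-36.5): dx +5.45, dy -6.1.

Emit:
{"method": "send_rows", "body": {"series": [{"ax": 0, "ay": 0, "az": 0, "dx": 0, "dy": 0, "dz": -1.5, "hand": 1}, {"ax": 0, "ay": 0, "az": 0, "dx": 0, "dy": 0, "dz": -2.7, "hand": 1}, {"ax": 0, "ay": 0, "az": 0, "dx": 2.8, "dy": -3.1, "dz": -2.7, "hand": 1}, {"ax": 0, "ay": 0, "az": 0, "dx": 5.45, "dy": -6.1, "dz": -2.7, "hand": 1}, {"ax": 0, "ay": 0, "az": 0, "dx": 5.45, "dy": -6.1, "dz": -2.0, "hand": 1}, {"ax": 0, "ay": 0, "az": 0, "dx": 5.45, "dy": -6.1, "dz": -1.4, "hand": 1}, {"ax": 0, "ay": 0, "az": 0, "dx": 5.45, "dy": -6.1, "dz": -0.9, "hand": 1}, {"ax": 0, "ay": 0, "az": 0, "dx": 5.45, "dy": -6.1, "dz": -0.5, "hand": 1}, {"ax": 0, "ay": 0, "az": 0, "dx": 5.45, "dy": -6.1, "dz": -0.3, "hand": 1}, {"ax": 0, "ay": 0, "az": 0, "dx": 5.45, "dy": -6.1, "dz": -0.15, "hand": 1}]}}

```text
clock: 9.55
eef_pos: [514.4, -67.9, 69.9]
tool_rot: [3.141, 0.0, 2.22]
force: [-3.8, 0.4, 18.7]
width: -0.4
gripper_force: 9.0
```

Emit:
{"method": "send_rows", "body": {"series": [{"ax": 0, "ay": 0, "az": 0, "dx": 0, "dy": 0, "dz": 0.1, "hand": 1}, {"ax": 0, "ay": 0, "az": 0, "dx": 0, "dy": 0, "dz": 0.15, "hand": 1}, {"ax": 0, "ay": 0, "az": 0, "dx": 0, "dy": 0, "dz": 0.15, "hand": 1}]}}

```text
clock: 9.85
eef_pos: [514.4, -67.9, 69.9]
tool_rot: [3.14, 0.001, 2.22]
force: [-4.6, -0.4, 16.7]
width: -0.1
gripper_force: 8.8
```

Emit:
{"method": "send_rows", "body": {"series": [{"ax": 0, "ay": 0, "az": 0, "dx": 0, "dy": 0, "dz": -2, "hand": 1}, {"ax": 0, "ay": 0, "az": 0, "dx": 0, "dy": 0, "dz": -6, "hand": 1}, {"ax": 0, "ay": 0, "az": 0, "dx": 2, "dy": 3, "dz": -10, "hand": 1}, {"ax": 0, "ay": 0, "az": 0, "dx": 3.65, "dy": 6.1, "dz": -14, "hand": 1}, {"ax": 0, "ay": 0, "az": 0, "dx": 3.65, "dy": 6.1, "dz": -16, "hand": 1}, {"ax": 0, "ay": 0, "az": 0, "dx": 3.65, "dy": 6.1, "dz": -16, "hand": 1}, {"ax": 0, "ay": 0, "az": 0, "dx": 3.65, "dy": 6.1, "dz": -16, "hand": 1}]}}

```text
clock: 10.55
eef_pos: [540.3, -1.9, 228.3]
tool_rot: [3.141, 0.0, 2.22]
force: [-0.0, -0.2, -1.0]
width: 0.0
gripper_force: 0.0
```

```bash
python3 - <<'E'
from h import *
a=get_image("wrist")["pixels"]; b=get_image("scene")["pixels"]
b=cv2.resize(b[180:380,180:400],None,fx=2,fy=2)
cv2.imwrite("pics/w2.png",a[:,:,::-1]); cv2.imwrite("pics/s2.png",b[:,:,::-1])
print(read_state()["force"])
E
```

```text
[ 0.05847348 -0.54740695 -0.18911902]
```

View pics/w2.png

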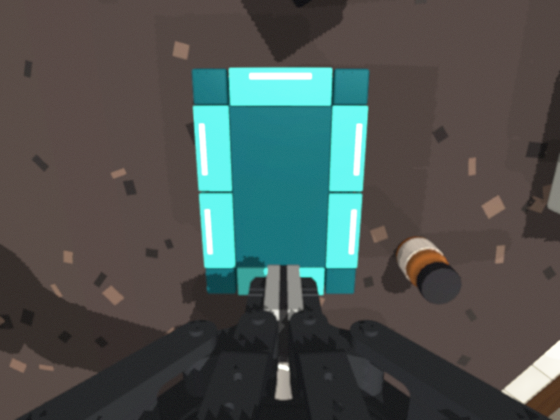

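View pics/s2.png

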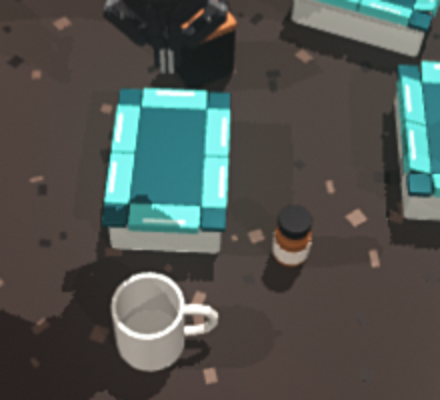

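Both views show a clean, flush lid outline. In the wrist view it runs from (195,68) to (368,292), with no section standing up. The mug, jar and tin are standing where they were, and the arm is clear.

```bash
python3 -c "from cell import *; print(finish_job())"
```

```text
the job is handed in; nothing more can be done
None
```

I pressed down all six rim sections of the rightmost food box; the final pictures show the lid flush, the bystanders undisturbed and the arm clear, and I handed the job in at about 10.7 s (no verdict was returned).

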